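Prop a freshly painted shelf board on two blocks to dry

TASK

Stand the pale pine block squarely on the green tape outline and the dark walnut block squarely on the orange one; then lay the blue board flat across the tops of both blocks, centred, its length along the line of the blocks. Last, stand the small paint pot upright on the grey painting board, in line with the blue board, beyond the end that the pale block carries, leaving a gap of about 30 mm to that end. Leave the tin, the tape roll and the brush where they are.

Things in the scene. Friction and masses are not known exactly. Their poses are not given: they have to be found in the camera images.
- block_pale: Loose block of pale pine, 44 (its x) x 60 (its y) x 35 mm high, 60 g nominal. Origin: centre of its underside; z up. Starts on the table, long side within 0.4 rad of world y.
- block_dark: Loose block of dark brown walnut, the same 44 (x) x 60 (y) x 35 mm, 80 g nominal. Origin: centre of its underside; z up. Starts on the table, long side within 0.4 rad of world y.
- board: Loose blue-painted shelf board, 60 (its x) x 200 (its y, length) x 18 mm thick, 120 g nominal, both corners at its +x edge clipped (24 mm along x, 30 mm along y); either long edge may face the robot. Origin: centre of its underside, in the middle of the full 60 x 200 mm; z up. Starts flat on the table.
- pot: Loose small round paint pot, 48 mm diameter, 60 mm high, white with a blue band and blue lid, 150 g nominal. Origin: centre of its underside; z up. Starts standing on the table.
- sheet: Painting board: fixed flat grey slab, 160 (its x) x 430 (its y) x 6 mm thick, with old paint spots. Origin: centre of its underside, at table height, so its top is 6 mm above. The two tape outlines lie on it, centred 65 mm either way from its middle along its y.
- mark_green: Green tape outline, fixed on the painting board, a rectangle 60 (its x) x 76 mm (its y) outside, 44 x 60 mm inside, just framing a block. Origin: its centre, on the painting board's top; y along the line through both outlines. It may be at either end.
- mark_orange: Orange tape outline, same shape, size and axes as the green one, 130 mm from it centre to centre. Origin: its centre, on the painting board's top. It may be at either end.
- tin: Bystander, leave alone: paint tin, 100 mm diameter, 115 mm high, standing, steel with a paper label. Origin: centre of its underside.
- tape_roll: Bystander, leave alone: yellow ring of tape lying flat, 90 mm outside and 72 mm inside diameter, 24 mm high. Origin: centre of its underside.
- brush: Bystander, leave alone: hand brush lying flat, handle towards its -x, 200 mm along its x. Origin: its middle, at its underside.
There are look-alikes about, which are no part of the job. What is meant by the block_dark is not purple, red or turquoise, and is the smaller of those in its own colour.

How it is judged (in metres and radians):
On the way, in this order (a step that is already met when the one before it is completed fails the run):
1. the pale block stands on the green outline and the dark block on the orange one (horizontal distance between block_pale and mark_green below 0.012 m and z of block_pale in the frame of mark_green between -0.005 and 0.005 m and angle between the y axis of block_pale and the y axis of mark_green, either way round below 0.2 rad and angle between each of block_pale, block_dark's own z axis and vertical below 0.08 rad and horizontal distance between block_dark and mark_orange below 0.012 m and z of block_dark in the frame of mark_orange between -0.005 and 0.005 m and angle between the y axis of block_dark and the y axis of mark_orange, either way round below 0.2 rad), for 0.2 s.
2. the blue board lies flat and centred across both blocks (all of step 1 and angle between board's own z axis and vertical below 0.06 rad and x of block_pale in the frame of board between -0.015 and 0.015 m and horizontal distance between block_pale and board between 0.048 and 0.082 m and z of board in the frame of block_pale between 0.031 and 0.039 m and x of block_dark in the frame of board between -0.015 and 0.015 m and horizontal distance between block_dark and board between 0.048 and 0.082 m and z of board in the frame of block_dark between 0.031 and 0.039 m), for 0.2 s.
3. the paint pot stands on the painting board, in line, beyond the pale block's end of the blue board (angle between board's own z axis and vertical below 0.06 rad and x of block_pale in the frame of board between -0.015 and 0.015 m and horizontal distance between block_pale and board between 0.048 and 0.082 m and z of board in the frame of block_pale between 0.031 and 0.039 m and x of block_dark in the frame of board between -0.015 and 0.015 m and horizontal distance between block_dark and board between 0.048 and 0.082 m and z of board in the frame of block_dark between 0.031 and 0.039 m and x of pot in the frame of board between -0.02 and 0.02 m and horizontal distance between pot and board between 0.135 and 0.175 m and horizontal distance between pot and block_dark above 0.16 m and z of pot in the frame of sheet between 0.001 and 0.011 m and angle between pot's own z axis and vertical below 0.1 rad), for 0.2 s.
At the end, for the whole second after the job is handed in: Blocks upright within 12 mm and 0.2 rad of their outlines; board flat on both, each block within 15 mm of its long centre line and 48-82 mm from its middle; pot upright on the painting board, 135-175 mm from the board's middle at the pale end, within 20 mm of its centre line; all at rest (all of step 1 and all of step 3 and linear speed of each of block_pale, block_dark, board, pot below 0.02 m/s); the robot touches nothing.
It fails at once if the tin is disturbed (moved more than 20 mm) (distance of tin from where it was at the start of the episode above 0.02 m).
It fails at once if the tape roll is disturbed (moved more than 20 mm) (distance of tape_roll from where it was at the start of the episode above 0.02 m).
It fails at once if the brush is disturbed (moved more than 20 mm) (distance of brush from where it was at the start of the episode above 0.02 m).
It also fails if it takes over 128 s, if anything falls off the work surface, if the arm or the gripper's body presses on something with over 40 N, if the wrist force passes 120 N, or if a joint passes its speed limit or range.

ROBOT

A 6-joint arm with a two-finger parallel gripper is mounted at the origin on the work surface. World frame = base frame: x ahead of the robot, y to its left, z up, the work surface at z = 0. Lengths are in mm, angles in degrees, forces in N, time in s.
With the tool pointing down it reaches from about 300 to 875 mm from the base axis. Payload 6.4 kg.
Tool frame: the origin (TCP) lies between the finger pads; the fingertips stand 22 mm ahead of it and the grasp point (between the pads) lies 3 mm ahead of it (r.tip_extent is the distance from the TCP to the fingertips, in mm); z points along the fingers, y is the direction in which the jaws open and shut (so a half turn about z gives the same grasp; the last joint's range is limited). The gripper opens to 88 mm and grips with 3 to 60 N. Pads are 18 mm wide; open, the fingers measure 123 mm over their backs; the gripper's body (75 mm by 187 mm) begins 45 mm behind the grasp point.
Start: joints at [65.529, 10.359, 92.074, -0, 77.567, -11.82], TCP at [125.918, 561.058, 260.714] pointing down, gripper open.
Joint ranges: [-171.53, 171.53], [-51.25, 118.39], [17.06, 147.69], [-65.23, 245.23], [0, 150.52], [-178.68, 178.68]. Speed limits (degrees/s): [147.25, 147.25, 172.46, 180, 180, 180].

INTERFACE

Orientations are given as a 3x3 rotation matrix whose columns are the frame's x, y, z axes.
In Python, from rig import r gives the robot as it stands.
- The arm moves only by the shell command python3 -m inch 'ROWS' [FORCE]. ROWS is JSON, a list of rows, each a list of 7 numbers: the shift along the tool's x, y, z in mm, then the turn, a rotation vector about the tool's x, y, z in rad, then the closure, from 0 (fully open) to 1 (shut). In form: [[x, y, z, rx, ry, rz, fingers], ...]. A call has 1 to 8 rows; each row is the pose to reach, as a shift and turn from the pose commanded when the call began, along the tool's axes at that moment; what a row does not reach only later rows make up. A row lasts 1/10 s, in which the tool goes at most 50 mm and 8.59 degrees, less where a joint would pass 70% of its speed; a pose out of reach is approached as far as the arm can. A call with a gripper value outside its range is refused whole. The fingers move at their own pace and stop on an object; FORCE is the grip in N (left out, the last holds). Time passes only in rows, so rows that repeat a pose let the fingers close. It gives the time, the measured TCP pose, the force and the opening at its end, in the units of the state.
- r.read_state(): the state, without advancing time (a new reading comes with each control period).
- r.capture(name): name is "scene" or "top" or "wrist"; returns a dict with "img" (400x640x3 uint8, blue, green, red), "K" (3x3 intrinsics, pixels), "extrinsics" (4x4, takes a point from world to camera coordinates). Camera axes: x right, y down, z forward; pixel columns grow to the right and rows downward; lengths in mm; the calibration is good to about 2 mm. A picture is of the moment at which its call begins. There is no depth.
- r.hand_in(): hands the job in, once; it reports no verdict.
The state is a dict: "time": time; "joint_pos": joint angles; "qvel": joint speeds; "joint_efforts": joint torques, N m; "position": TCP position; "eef_rot": TCP orientation; "ft_force": force on the tool from outside, world axes, zero at the start; "ft_torque": the same for the moment, N m; "opening": finger opening in mm.
Only numpy, scipy, OpenCV 4.12 (cv2) and the standard library are available. Lean on these libraries where they do the work, as an engineer would, in place of code of your own. Each camera call takes 0.05 s, during which the arm holds its last target.

## Working session

There is one attempt and no reset: what is moved stays moved. The work goes in short steps, Python scripts to look and compute and a shell command to move; the robot and the scene stay as the last step left them, time stands still between calls to the robot, and variables do not carry over. Pictures are saved under pics/ and viewed, and the job is handed in when it is done.

```bash
ls; mkdir -p pics; python3 - <<'E'
from rig import r
import cv2,numpy as np
print(r.read_state())
for n in("scene","top","wrist"):
    c=r.capture(n); cv2.imwrite(f"pics/{n}0.png",c["img"]); np.savez(f"{n}0.npz",**c); print(n,c["K"].tolist(),np.round(c["extrinsics"],3).tolist())
E
```

```text
pics
{'time': 0.0, 'joint_pos': array([ 6.55301389e+01,  1.04003692e+01,  9.21299583e+01, -1.74461328e-03,
        7.75674261e+01, -1.18196065e+01]), 'qvel': array([ 0.02587462, -0.05665177, -0.0183191 , -0.02321674,  0.03416611,
        0.01805176]), 'joint_efforts': array([ 2.64173468e-04, -4.33877528e+01, -3.41852582e+01,  7.03271152e-02,
        3.83523654e-02, -1.33205917e-04]), 'position': array([125.70481516, 560.59190961, 259.83938587]), 'eef_rot': array([[-9.75726384e-01,  2.18992151e-01, -6.79635844e-04],
       [ 2.18992971e-01,  9.75725181e-01, -1.56519301e-03],
       [ 3.20372823e-04, -1.67603559e-03, -9.99998544e-01]]), 'ft_force': array([ 0.04071848, -0.52468117,  0.33087781]), 'ft_torque': array([-0.02246796, -0.01308165, -0.00079299]), 'opening': 88.05894371568428}
scene [[439.7207723959274, 0.0, 317.02083093543985], [0.0, 439.7207723959274, 196.53961089029931], [0.0, 0.0, 1.0]] [[-0.535, 0.845, 0.009, 316.504], [0.488, 0.318, -0.813, -231.164], [-0.69, -0.431, -0.582, 1934.493], [0.0, 0.0, 0.0, 1.0]]
top [[499.7170501168246, 0.0, 308.0823865400464], [0.0, 499.7170501168246, 196.9007334573652], [0.0, 0.0, 1.0]] [[0.022, -1.0, 0.015, -39.261], [-0.984, -0.024, -0.176, 563.231], [0.176, -0.011, -0.984, 1456.928], [0.0, 0.0, 0.0, 1.0]]
wrist [[349.42537685171374, 0.0, 325.0003168367094], [0.0, 349.42537685171374, 197.28729736698392], [0.0, 0.0, 1.0]] [[0.219, 0.976, -0.002, -573.206], [0.932, -0.208, 0.295, -39.857], [0.288, -0.066, -0.955, 391.419], [0.0, 0.0, 0.0, 1.0]]
```

View pics/top0.png

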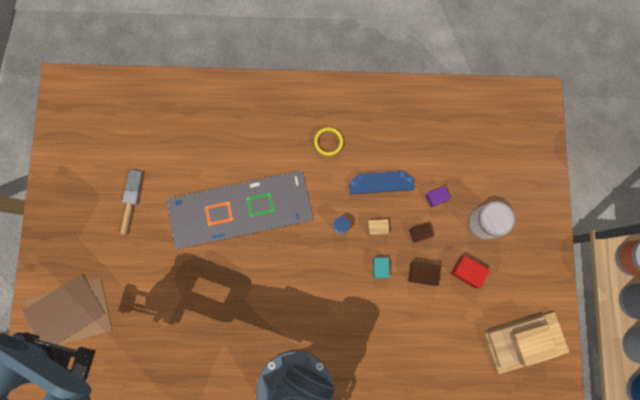

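View pics/scene0.png

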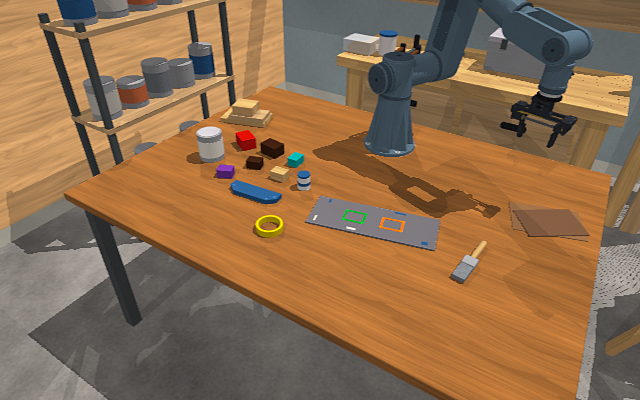

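View pics/wrist0.png

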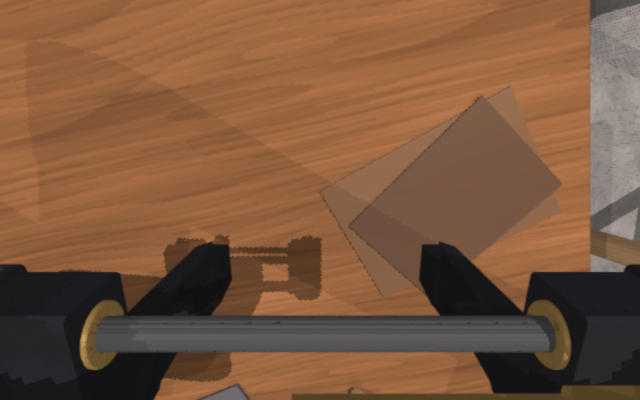

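```bash
cat > h.py <<'E'
import numpy as np,cv2
from rig import r
def cam(n,save=None):
    c=r.capture(n)
    if save: cv2.imwrite(f"pics/{save}.png",c["img"]); np.savez(f"{save}.npz",**c)
    return c
def centre(c):
    E=np.array(c["extrinsics"]);return -E[:3,:3].T@E[:3,3]
def ray(c,uv):
    E=np.array(c["extrinsics"]);uv=np.atleast_2d(uv).astype(float)
    d=np.c_[uv,np.ones(len(uv))]@np.linalg.inv(c["K"]).T@E[:3,:3]
    return centre(c),d/np.linalg.norm(d,axis=1)[:,None]
def onz(c,uv,z):
    o,d=ray(c,uv); return o+d*((z-o[2])/d[:,2])[:,None]
def proj(c,P):
    E=np.array(c["extrinsics"]);p=np.atleast_2d(P)@E[:3,:3].T+E[:3,3];p=p@np.array(c["K"]).T
    return p[:,:2]/p[:,2:]
def tri(c1,u1,c2,u2):
    "point nearest both rays, and miss distance"
    o1,d1=ray(c1,u1);o2,d2=ray(c2,u2);out=[]
    for a,b in zip(d1,d2):
        s=np.linalg.lstsq(np.c_[a,-b],o2-o1,rcond=None)[0]
        p,q=o1+s[0]*a,o2+s[1]*b; out.append(np.r_[(p+q)/2,np.linalg.norm(p-q)])
    return np.array(out)
def go(target,yaw=None,pos=None,R=None):
    """shift in tool axes from present pose to world TCP target; yaw = wanted world angle(deg) of jaw (tool y) axis, mod 180"""
    s=r.read_state();R=s["eef_rot"] if R is None else R;p=s["position"] if pos is None else pos
    d=R.T@(np.array(target)-p)
    rz=None
    if yaw is not None:
        now=np.degrees(np.arctan2(R[1,1],R[0,1]));dy=(yaw-now+90)%180-90; rz=-np.radians(dy)
    print("shift",np.round(d,1),"rz(rad)",rz,"q6",s["joint_pos"][5],"tilt",np.round(R[:,2],4),"t",s["time"])
E
python3 - <<'E'
from h import *
s=r.read_state()
c=dict(np.load("wrist0.npz"));print("wrist cam rel tool",s["eef_rot"].T@(centre(c)-s["position"]), "fwd in tool", s["eef_rot"].T@c["extrinsics"][2,:3])
t=dict(np.load("top0.npz"));print(centre(t),centre(dict(np.load("scene0.npz"))))
im=t["img"]
for n,uv,z in [("pale",(379,227),35),("darkS",(422,232),35),("darkL",(426,272),35),("board",(382,182),18),("pot",(342,224),60),("green",(260,205),6),("orange",(219,214),6),("tin",(497,218),115),("roll",(328,142),24),("brush",(131,200),10)]:
    print(n,np.round(onz(t,uv,z)[0]))
cv2.imwrite("pics/crop0.png",cv2.resize(im[160:300,310:530],None,fx=3.6,fy=3.6,interpolation=cv2.INTER_CUBIC))
E
```

```text
wrist cam rel tool [  77.58913087   -0.93548777 -124.67549011] fwd in tool [-2.95438089e-01 -3.68295094e-04  9.55361816e-01]
[ 298.30368314   -9.85286196 1533.73029319] [1616.10693447  639.54796065  935.44134269]
pale [ 480. -243.   35.]
darkS [ 467. -373.   35.]
darkL [ 348. -382.   35.]
board [ 622. -255.   18.]
pot [ 483. -129.   60.]
green [543. 121.   6.]
orange [512. 246.   6.]
tin [ 504. -571.  115.]
roll [745. -85.  24.]
brush [548. 518.  10.]
```

View pics/crop0.png

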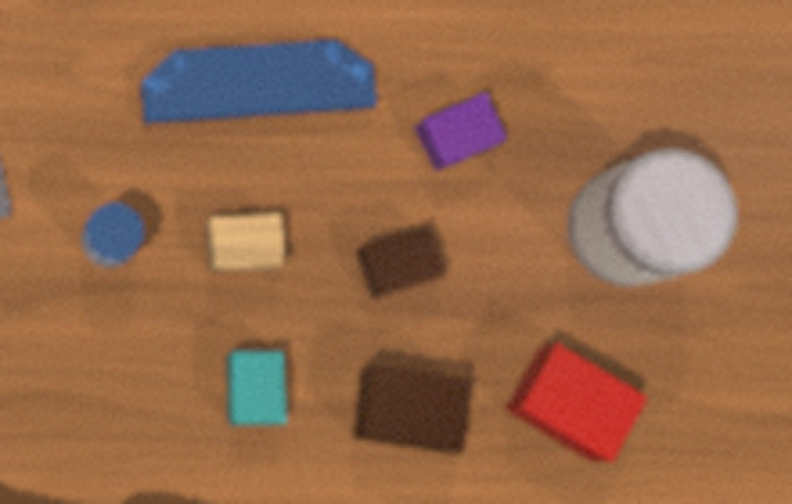

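The two dark blocks are at top pixels (422,232) and (426,272). The smaller one at (422,232) fits; the purple, red and turquoise blocks are ruled out by colour. The crop confirms it. The only loose pine block is at (379,227). The pot is at (342,224) and the board at (382,182), with its clipped edge facing away from the robot. Next I'll move the wrist camera over the sheet.

```bash
python3 -m inch '[[-240,-145,-20,0,0,0.7,0],[-240,-145,-20,0,0,0.7,0],[-240,-145,-20,0,0,0.7,0],[-240,-145,-20,0,0,0.7,0],[-240,-145,-20,0,0,0.7,0],[-240,-145,-20,0,0,0.7,0],[-240,-145,-20,0,0,0.7,0],[-240,-145,-20,0,0,0.7,0]]'; python3 -c "
from h import *
go((530,172,300),0)"
```

```text
time: 0.95
position: [328.5, 366.7, 280.5]
eef_rot: [[-0.604, 0.797, -0.001], [0.797, 0.604, 0.0], [0.0, -0.0, -1.0]]
ft_force: [-0.6, 0.6, 0.6]
opening: 87.8
shift [-276.8   43.1  -19.6] rz(rad) 0.6481696268952425 q6 -2.8585979285415455 tilt [-6.e-04  1.e-04 -1.e+00] t 0.95
```

```bash
python3 -m inch '[[-277,43,-20,0,0,0.648,0],[-277,43,-20,0,0,0.648,0],[-277,43,-20,0,0,0.648,0],[-277,43,-20,0,0,0.648,0],[-277,43,-20,0,0,0.648,0],[-277,43,-20,0,0,0.648,0],[-277,43,-20,0,0,0.648,0],[-277,43,-20,0,0,0.648,0]]'; python3 -c "
from h import *
cam('wrist','sheetA')
go((530,-130,300),0)"
```

```text
time: 1.75
position: [529.6, 173.6, 300.0]
eef_rot: [[-0.003, 1.0, -0.002], [1.0, 0.003, 0.001], [0.001, -0.002, -1.0]]
ft_force: [0.1, 0.9, -0.5]
opening: 88.3
shift [-3.04e+02 -3.00e-01 -0.00e+00] rz(rad) 0.0036669187346483494 q6 5.7628824853334635 tilt [-1.5e-03  5.0e-04 -1.0e+00] t 1.8
```

View pics/sheetA.png

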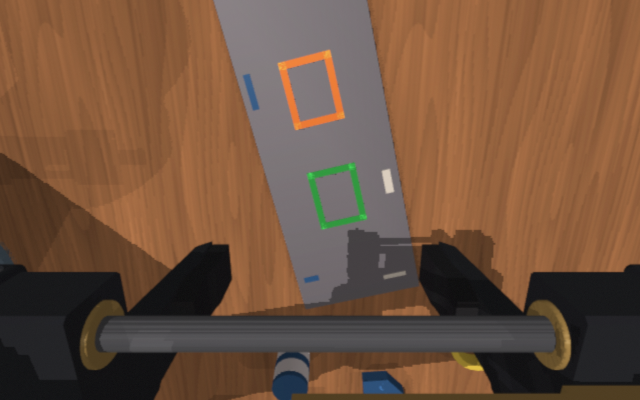

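The orange outline is at about (312,90) and the green at (337,197). I'll take a second sheet view 60 mm on for height, then views of the objects.

```bash
python3 -m inch '[[-45,0,0,0,0,0,0],[-60,0,0,0,0,0,0],[-60,0,0,0,0,0,0],[-60,0,0,0,0,0,0]]'; python3 -c "
from h import *
cam('wrist','sheetB')"
python3 -m inch '[[-280,0,0,0,0,0,0],[-280,0,0,0,0,0,0],[-280,0,0,0,0,0,0],[-280,0,0,0,0,0,0],[-280,0,0,0,0,0,0],[-280,0,0,0,0,0,0],[-280,0,0,0,0,0,0],[-280,0,0,0,0,0,0]]'; python3 -c "
from h import *
cam('wrist','objA')"
python3 -m inch '[[-90,0,0,0,0,0,0],[-90,0,0,0,0,0,0],[-90,0,0,0,0,0,0],[-90,0,0,0,0,0,0],[-90,0,0,0,0,0,0]]'; python3 -c "
from h import *
cam('wrist','objB')"
python3 -m inch '[[-90,0,0,0,0,0,0],[-90,0,0,0,0,0,0],[-90,0,0,0,0,0,0],[-90,0,0,0,0,0,0],[-90,0,0,0,0,0,0]]'; python3 -c "
from h import *
cam('wrist','objC')
a=[cv2.imread(f'pics/{n}.png') for n in('sheetB','objA','objB','objC')]
cv2.imwrite('pics/four.png',cv2.resize(np.vstack([np.hstack(a[:2]),np.hstack(a[2:])]),(800,500),interpolation=cv2.INTER_AREA))"
```

```text
time: 2.2
position: [529.9, 113.8, 300.8]
eef_rot: [[-0.002, 1.0, 0.0], [1.0, 0.002, 0.001], [0.001, 0.0, -1.0]]
ft_force: [-0.1, -0.5, 0.5]
opening: 88.2
time: 3.05
position: [531.1, -166.7, 300.5]
eef_rot: [[-0.002, 1.0, -0.0], [1.0, 0.002, 0.001], [0.001, -0.0, -1.0]]
ft_force: [-0.9, 1.2, -0.6]
opening: 88.0
time: 3.6
position: [531.4, -255.3, 300.7]
eef_rot: [[-0.004, 1.0, -0.0], [1.0, 0.004, 0.001], [0.001, -0.0, -1.0]]
ft_force: [0.2, 0.0, -0.1]
opening: 88.0
time: 4.15
position: [531.6, -345.7, 300.7]
eef_rot: [[-0.004, 1.0, -0.0], [1.0, 0.004, 0.001], [0.001, -0.0, -1.0]]
ft_force: [-0.3, 0.8, -0.4]
opening: 88.0
```

View pics/four.png

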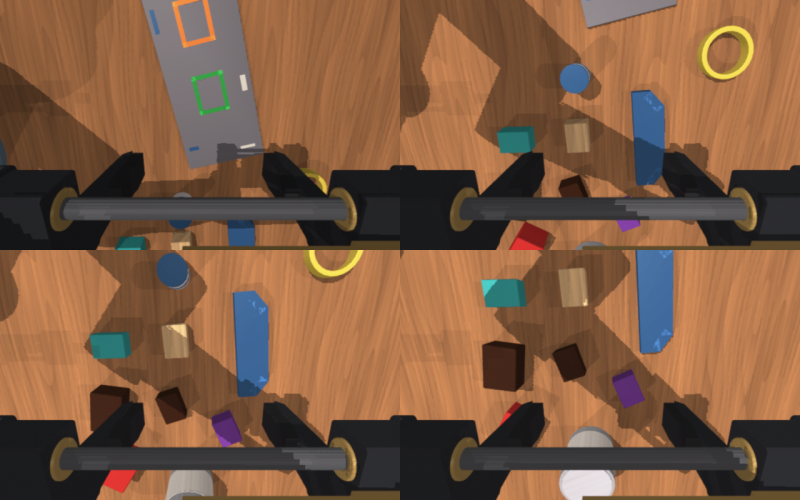

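All four views are clear. In full-size objC the dark blocks are at (270,180) small and (165,185) large. The pale block is at (275,60) in objC and (280,145) in objB. Next, segmentation.

```bash
cat > seg.py <<'E'
from h import *
L=lambda n:dict(np.load(n+".npz"))
def mask(im,lo,hi,roi=None):
    m=cv2.inRange(cv2.cvtColor(im,cv2.COLOR_BGR2HSV),lo,hi)
    if roi: 
        k=np.zeros_like(m);x0,y0,x1,y1=roi;k[y0:y1,x0:x1]=255;m&=k
    return m
def big(m):
    cs=cv2.findContours(m,cv2.RETR_EXTERNAL,cv2.CHAIN_APPROX_NONE)[0]
    return max(cs,key=cv2.contourArea)
E
python3 - <<'E'
from seg import *
for nm,lo,hi in(("green",(50,120,60),(75,255,255)),("orange",(8,170,180),(20,255,255))):
    w={}
    for v in("sheetA","sheetB"):
        c=L(v);m=mask(c["img"],lo,hi,(230,0,410,240));ct=cv2.convexHull(big(cv2.morphologyEx(m,cv2.MORPH_CLOSE,np.ones((5,5)))))
        rect=cv2.minAreaRect(ct);box=cv2.boxPoints(rect);P=onz(c,box,6)
        # undistorted on plane
        H=onz(c,ct[:,0].astype(float),6)[:,:2].astype(np.float32);rr=cv2.minAreaRect(H)
        M=cv2.boxPoints(rr);e=[M[1]-M[0],M[2]-M[1]];l=max(e,key=np.linalg.norm)
        print(nm,v,"px",np.round(rect[0],1),"plane ctr",np.round(rr[0],1),"size",np.round(rr[1],1),"yaw",np.degrees(np.arctan2(l[1],l[0]))%180)
        w[v]=proj(c,np.r_[rr[0],6])
    print(" tri",np.round(tri(L("sheetA"),w["sheetA"],L("sheetB"),w["sheetB"]),1))
for v,roi in(("objA",(250,150,330,260)),("objB",(220,90,330,300)),("objC",(210,0,330,220))):
    c=L(v);x0,y0,x1,y1=roi;cv2.imwrite(f"pics/z{v}.png",cv2.resize(c["img"][y0:y1,x0:x1],None,fx=2.7,fy=2.7,interpolation=cv2.INTER_CUBIC))
a=[cv2.imread(f"pics/z{v}.png") for v in("objB","objC")];h=min(x.shape[0] for x in a)
h=max(x.shape[0] for x in a);cv2.imwrite("pics/zz.png",np.hstack([cv2.copyMakeBorder(x,0,h-x.shape[0],0,10,0) for x in a]))
E
```

```text
green sheetA px [336.9 195.9] plane ctr [543.  120.9] size [59.5 75.7] yaw 103.77545
green sheetB px [337.5 148. ] plane ctr [542.9 121.1] size [59.5 75.9] yaw 103.56966
 tri [[5.429e+02 1.214e+02 7.900e+00 1.000e-01]]
orange sheetA px [311.8  89.8] plane ctr [512.1 247.5] size [59.1 75.3] yaw 103.6061
orange sheetB px [310.7  31.9] plane ctr [511.9 248.5] size [59.  76.6] yaw 103.45031
 tri [[5.123e+02 2.475e+02 1.300e+01 2.000e-01]]
```

View pics/zz.png

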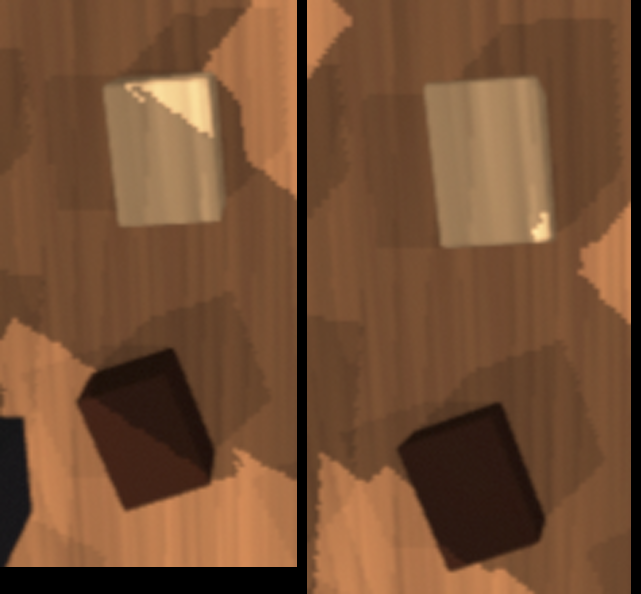

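Pale block top-face corners in the left crop (objB): (104,85), (210,76), (221,220), (118,226). In the right crop, less the 307 px offset: (118,85), (231,79), (240,242), (134,246). Dark block: left crop (79,404), (170,367), (211,485), (127,508); right crop (92,451), (189,418), (236,537), (143,570). I'll check these against the known sizes and get heights by triangulation.

```bash
python3 - <<'E'
from seg import *
def cv(pts,o):return np.array(pts)/2.7+np.array(o)
B=L("objB");C=L("objC");A=L("objA")
pk={"pale":([(104,85),(210,76),(221,220),(118,226)],[(118,85),(231,79),(240,242),(134,246)]),
"dark":([(79,404),(170,367),(211,485),(127,508)],[(92,451),(189,418),(236,537),(143,570)])}
for n,(b,c) in pk.items():
    ub=cv(b,(220,90));uc=cv(c,(210,0))
    t=tri(B,ub,C,uc);print(n,"tri",np.round(t,1).tolist(),"mean",np.round(t.mean(0),1))
    for cc,u in((B,ub),(C,uc)):
        P=onz(cc,u,35)[:,:2];e=[np.linalg.norm(P[i]-P[(i+1)%4]) for i in range(4)];l=(P[0]+P[1]-P[2]-P[3])
        rr=cv2.minAreaRect(P.astype(np.float32))
        print("  ctr",np.round(P.mean(0),1),np.round(rr[0],1),"edges",np.round(e,1),"yawlong",np.round(np.degrees(np.arctan2(l[1],l[0])),1))
# pot lid + board
for v in("objA","objB","objC"):
    c=L(v);m=mask(c["img"],(98,120,40),(118,255,255),(340,0,480,330));ct=big(cv2.morphologyEx(m,cv2.MORPH_OPEN,np.ones((3,3))))
    H=onz(c,ct[:,0],18)[:,:2].astype(np.float32);rr=cv2.minAreaRect(H);print("board",v,cv2.boundingRect(ct),np.round(rr[0],1),np.round(rr[1],1),rr[2])
    m=mask(c["img"],(98,100,40),(118,255,255),(210,0,340,160));
    if m.sum(): 
        ct=big(m);P=onz(c,ct[:,0],60)[:,:2].astype(np.float32);print("pot",v,cv2.boundingRect(ct),cv2.minEnclosingCircle(P))
t=L("top0");m=mask(t["img"],(98,100,40),(118,255,255),(325,205,360,245));ct=big(m);P=onz(t,ct[:,0],60)[:,:2].astype(np.float32);print("pot top",cv2.minEnclosingCircle(P))
m=mask(t["img"],(98,100,40),(118,255,255),(340,160,425,205));ct=big(m);H=onz(t,ct[:,0],18)[:,:2].astype(np.float32);rr=cv2.minAreaRect(H);print("board top",rr)
E
```

```text
pale tri [[456.6, -213.7, 33.7, 0.0], [499.2, -210.5, 26.8, 0.4], [502.5, -270.4, 31.1, 1.6], [460.0, -272.1, 35.8, 0.1]] mean [ 479.6 -241.7   31.8    0.5]
  ctr [ 480.1 -241.3] [ 479.9 -241.1] edges [43.3 59.8 43.9 58.8] yawlong 93.1
  ctr [ 479.6 -242.1] [ 479.8 -242.2] edges [42.8 58.8 42.1 58.3] yawlong 92.6
dark tri [[437.8, -355.4, 33.4, 0.4], [477.1, -344.3, 15.7, 0.5], [498.3, -389.8, 44.6, 0.9], [456.6, -409.4, 31.6, 0.7]] mean [ 467.5 -374.7   31.3    0.6]
  ctr [ 468.2 -373.4] [ 467.4 -372.4] edges [45.3 61.1 41.3 56.1] yawlong 108.1
  ctr [ 468.  -374.2] [ 468.1 -374.3] edges [43.8 55.3 43.9 56.5] yawlong 109.6
board objA (371, 145, 52, 151) [ 621.3 -251.8] [ 59.8 200.4] 5.2956342697143555
pot objA (256, 103, 46, 46) ((481.67230224609375, -127.12061309814453), 23.514873504638672)
board objB (374, 66, 55, 169) [ 621.2 -253.1] [ 60.  198.1] 5.34071683883667
pot objB (251, 5, 49, 54) ((481.90277099609375, -127.66555786132812), 23.47210693359375)
board objC (378, 0, 58, 164) [ 621.9 -265.2] [ 59.8 174.6] 5.544815540313721
pot top ((483.0126037597656, -127.17605590820312), 21.402502059936523)
board top ((622.8198852539062, -252.07289123535156), (56.33458709716797, 195.26754760742188), 5.358346939086914)
```

Sizes, centres and heights agree. Dark block first: centre (468,-374), jaw yaw 19°.

```bash
python3 - <<'E'
from seg import *
A,B=L("objA"),L("objB")
print("pot lid tri",np.round(tri(A,proj(A,[481.7,-127.1,60]),B,proj(B,[481.9,-127.7,60])),1),"board tri",np.round(tri(A,proj(A,[621.3,-251.8,18]),B,proj(B,[621.2,-253.1,18])),1))
go((468,-374,100),19)
E
```

```text
pot lid tri [[ 4.815e+02 -1.273e+02  5.750e+01  2.000e-01]] board tri [[ 6.226e+02 -2.542e+02  1.190e+01  1.000e-01]]
shift [-28.2 -63.8 200.9] rz(rad) -0.3277575665301149 q6 -43.97031673041471 tilt [ 1.e-04  4.e-04 -1.e+00] t 4.2
```

```bash
python3 -m inch '[[-28,-64,180,0,0,-0.328,0],[-28,-64,180,0,0,-0.328,0],[-28,-64,180,0,0,-0.328,0],[-28,-64,201,0,0,-0.328,0],[-28,-64,201,0,0,-0.328,0],[-28,-64,201,0,0,-0.328,0],[-28,-64,201,0,0,-0.328,0]]' 20; python3 -c "
from h import *
go((468,-374,26),19)"
```

```text
time: 4.9
position: [469.0, -376.2, 102.2]
eef_rot: [[-0.325, 0.946, 0.002], [0.946, 0.325, -0.002], [-0.003, 0.001, -1.0]]
ft_force: [0.9, -0.5, -0.3]
opening: 88.1
shift [ 2.7 -0.4 76.2] rz(rad) -0.0008601987526224205 q6 -68.99566187591762 tilt [ 0.0024 -0.0025 -1.    ] t 4.9
```

```bash
python3 -m inch '[[2,0,40,0,0,0,0],[2,0,65,0,0,0,0],[2,0,75,0,0,0,0],[2,0,75,0,0,0,0],[2,0,75,0,0,0,1],[2,0,75,0,0,0,1],[2,0,75,0,0,0,1],[2,0,75,0,0,0,1]]' 20;python3 -m inch '[[0,0,0,0,0,0,1],[0,0,0,0,0,0,1],[0,0,0,0,0,0,1]]'; python3 -c "
from h import *
cam('wrist','gripD')"
```

```text
time: 5.7
position: [467.1, -374.2, 25.7]
eef_rot: [[-0.324, 0.946, 0.001], [0.946, 0.324, -0.001], [-0.001, 0.001, -1.0]]
ft_force: [-1.0, 0.3, 0.1]
opening: 58.6
time: 6.0
position: [466.7, -373.8, 24.9]
eef_rot: [[-0.324, 0.946, 0.0], [0.946, 0.324, -0.0], [-0.0, 0.0, -1.0]]
ft_force: [-0.9, 0.3, 2.5]
opening: 43.9
```

View pics/gripD.png

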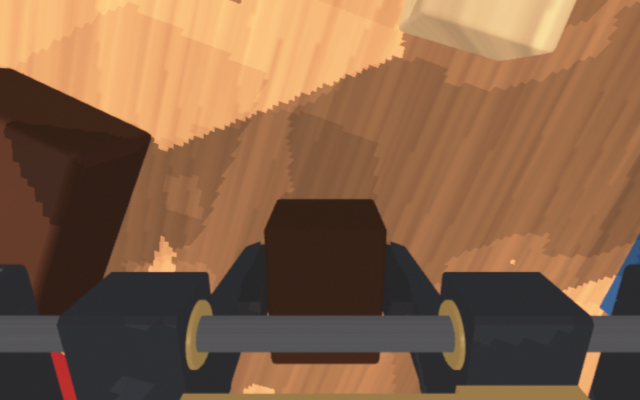

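Gripped at 43.9 mm, matching the block's 44 mm. I'll measure its offset along the tool x axis in the hand: top edges at rows 232 and 362.

```bash
python3 -m inch '[[0,0,-50,0,0,0,1],[0,0,-100,0,0,0,1],[0,0,-150,0,0,0,1],[0,0,-150,0,0,0,1]]';python3 - <<'E'
from seg import *
c=L("gripD");P=onz(c,[(325,232),(325,362)],35);R=np.array([[-.324,.946,0],[.946,.324,0],[0,0,-1]])
print((P-[466.7,-373.8,25])@R)
go((512.1,247.7,170),13.7)
E
```

```text
time: 6.45
position: [469.7, -377.1, 182.9]
eef_rot: [[-0.324, 0.946, 0.009], [0.946, 0.324, -0.01], [-0.013, 0.005, -1.0]]
ft_force: [-0.0, -0.8, 0.1]
opening: 43.7
[[ 27.98216163  -1.19930623 -10.        ]
 [-28.56566205  -1.18253126 -10.        ]]
shift [577.5 242.7   6.7] rz(rad) 0.09116365601430444 q6 -68.95999722602146 tilt [ 0.0088 -0.0105 -0.9999] t 6.45
```

```bash
python3 -m inch '[[577,243,15,0,0,0.09,1],[577,243,15,0,0,0.09,1],[577,243,15,0,0,0.09,1],[577,243,15,0,0,0.09,1],[577,243,15,0,0,0.09,1],[577,243,15,0,0,0.09,1],[577,243,15,0,0,0.09,1],[577,243,15,0,0,0.09,1]]'; python3 -c "
from h import *
go((512.1,247.7,130),13.7)"
```

```text
time: 7.25
position: [493.3, 27.2, 164.4]
eef_rot: [[-0.237, 0.971, -0.001], [0.971, 0.237, 0.0], [0.0, -0.001, -1.0]]
ft_force: [0.6, 0.1, -0.0]
opening: 44.0
shift [209.7  70.6  34.4] rz(rad) 0.0006075349550871758 q6 -24.365056869605215 tilt [-8.e-04  1.e-04 -1.e+00] t 7.25
```

```bash
python3 -m inch '[[210,70,34,0,0,0,1],[210,70,34,0,0,0,1],[210,70,34,0,0,0,1],[210,70,34,0,0,0,1],[210,70,34,0,0,0,1],[210,70,34,0,0,0,1],[210,70,34,0,0,0,1],[210,70,34,0,0,0,1]]'; python3 -c "
from h import *
cam('wrist','preD')
go((512.1,247.7,32),13.7)"
```

```text
time: 8.05
position: [512.0, 244.7, 130.8]
eef_rot: [[-0.237, 0.972, -0.001], [0.972, 0.237, -0.001], [-0.0, -0.001, -1.0]]
ft_force: [-0.5, 0.4, -1.7]
opening: 43.9
shift [ 3.1  0.7 99. ] rz(rad) -0.0006532885602274289 q6 -0.10364544080768577 tilt [-3.e-04 -3.e-04 -1.e+00] t 8.1
```

View pics/preD.png

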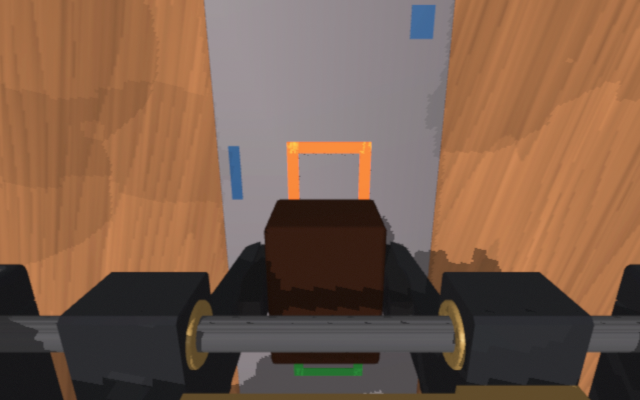

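```bash
python3 - <<'E'
from seg import *
c=L("preD");P=onz(c,[(287,142),(371,142),(329,142)],6);u=np.array([-.237,.972]);print(P, P[2,:2]-38*u)
E
python3 -m inch '[[3,1,45,0,0,0,1],[3,1,80,0,0,0,1],[3,1,92,0,0,0,1],[3,1,92,0,0,0,1],[3,1,92,0,0,0,1]]'; python3 -c "
from h import *
go((512.1,247.7,32),13.7)"
```

```text
[[474.72517264 276.90899322   6.        ]
 [532.88584177 291.12352001   6.        ]
 [503.8131007  284.01811247   6.        ]] [512.8191007  247.08211247]
time: 8.6
position: [513.5, 248.6, 40.4]
eef_rot: [[-0.237, 0.972, 0.002], [0.972, 0.237, 0.0], [-0.0, 0.002, -1.0]]
ft_force: [0.2, -0.4, -0.6]
opening: 43.7
shift [-0.6 -1.6  8.4] rz(rad) -6.584336732655013e-05 q6 0.22735031438160103 tilt [ 1.6e-03  4.0e-04 -1.0e+00] t 8.6
```

```bash
python3 -m inch '[[0,-1,6,0,0,0,1],[0,-1,8.5,0,0,0,1],[0,-1,8.5,0,0,0,1]]'; python3 -m inch '[[0,0,0,0,0,0,0.25],[0,0,0,0,0,0,0.25],[0,0,0,0,0,0,0.25],[0,0,0,0,0,0,0],[0,0,0,0,0,0,0],[0,0,-40,0,0,0,0],[0,0,-80,0,0,0,0],[0,0,-120,0,0,0,0]]'; python3 -c "
from h import *
go((480,-241.7,110),3)"
```

```text
time: 8.9
position: [511.6, 248.8, 31.1]
eef_rot: [[-0.238, 0.971, 0.001], [0.971, 0.238, 0.0], [-0.0, 0.001, -1.0]]
ft_force: [-0.4, -0.1, -0.5]
opening: 44.0
time: 9.7
position: [511.0, 248.6, 151.6]
eef_rot: [[-0.238, 0.971, -0.001], [0.971, 0.238, -0.0], [-0.0, -0.001, -1.0]]
ft_force: [1.2, 0.5, -0.8]
opening: 87.8
shift [-468.9 -146.6   41.8] rz(rad) 0.18756700565707635 q6 0.23395818900525742 tilt [-1.1e-03 -3.0e-04 -1.0e+00] t 9.7
```

```bash
python3 -m inch '[[-30,-10,-40,0,0,0,0],[-60,-15,-60,0,0,0,0],[-60,-15,-60,0,0,0,0],[-60,-15,-60,0,0,0,0]]'; python3 -c "
from h import *
cam('wrist','postD')
go((480,-241.7,140),3)"
```

```text
time: 10.1
position: [511.3, 186.7, 210.9]
eef_rot: [[-0.236, 0.972, 0.001], [0.972, 0.236, 0.001], [0.0, 0.001, -1.0]]
ft_force: [-0.2, 0.6, -0.0]
opening: 88.4
shift [-409.4 -131.3   69.7] rz(rad) 0.18699992622779707 q6 -6.116992991993103 tilt [-1.2e-03  3.0e-04 -1.0e+00] t 10.15
```

View pics/postD.png

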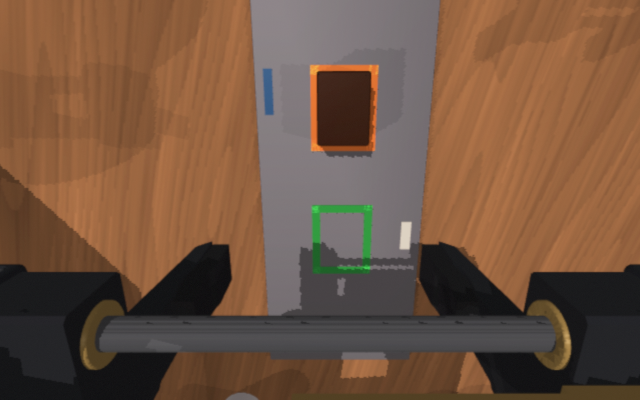

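The dark block sits squarely inside the orange frame at (344,108). Now to the pale block.

```bash
python3 -m inch '[[-409,-131,70,0,0,0.187,0],[-409,-131,70,0,0,0.187,0],[-409,-131,70,0,0,0.187,0],[-409,-131,70,0,0,0.187,0],[-409,-131,70,0,0,0.187,0],[-409,-131,70,0,0,0.187,0],[-409,-131,70,0,0,0.187,0],[-409,-131,70,0,0,0.187,0]]';python3 -m inch '[[-60,-19,0,0,0,0,0],[-60,-19,0,0,0,0,0],[-60,-19,0,0,0,0,0]]'; python3 -c "
from h import *
go((480,-241.7,27),3)"
```

```text
time: 10.95
position: [482.8, -207.2, 144.2]
eef_rot: [[-0.054, 0.999, -0.002], [0.999, 0.054, 0.002], [0.002, -0.002, -1.0]]
ft_force: [0.2, 0.2, 0.2]
opening: 88.1
time: 11.25
position: [467.0, -268.3, 144.6]
eef_rot: [[-0.05, 0.999, -0.002], [0.999, 0.05, 0.002], [0.002, -0.002, -1.0]]
ft_force: [-0.1, 0.2, 0.1]
opening: 88.0
shift [ 25.6  14.5 117.7] rz(rad) -0.0019509169901563736 q6 -45.410847840081665 tilt [-0.0019  0.0021 -1.    ] t 11.25
```

```bash
python3 -m inch '[[26,14.5,20,0,0,0,0],[26,14.5,40,0,0,0,0],[26,14.5,80,0,0,0,0],[26,14.5,100,0,0,0,0],[26,14.5,100,0,0,0,0]]'; python3 -c "
from h import *
go((480,-241.7,26),3)"
```

```text
time: 11.75
position: [478.9, -236.5, 42.5]
eef_rot: [[-0.056, 0.998, -0.006], [0.998, 0.056, 0.006], [0.006, -0.006, -1.0]]
ft_force: [0.4, 0.8, -0.1]
opening: 88.0
shift [-5.4  0.9 16.5] rz(rad) 0.003239296960751898 q6 -42.24343298217157 tilt [-0.0062  0.0057 -1.    ] t 11.75
```

```bash
python3 -m inch '[[-5,1,10,0,0,0,0],[-5,1,16,0,0,0,0],[-5,1,16,0,0,0,0],[-5,1,16,0,0,0,1],[-5,1,16,0,0,0,1],[-5,1,16,0,0,0,1],[-5,1,16,0,0,0,1],[-5,1,16,0,0,0,1]]' 20;python3 -m inch '[[0,0,0,0,0,0,1],[0,0,0,0,0,0,1],[0,0,0,0,0,0,1]]'; python3 -c "
from h import *
cam('wrist','gripP')"
```

```text
time: 12.55
position: [482.1, -246.1, 30.5]
eef_rot: [[-0.053, 0.999, 0.0], [0.999, 0.053, -0.0], [-0.0, 0.0, -1.0]]
ft_force: [-0.1, 0.5, 0.6]
opening: 50.4
time: 12.85
position: [482.1, -246.1, 30.4]
eef_rot: [[-0.053, 0.999, 0.0], [0.999, 0.053, -0.0], [-0.0, 0.0, -1.0]]
ft_force: [-0.2, -0.8, 2.5]
opening: 43.6
```

View pics/gripP.png

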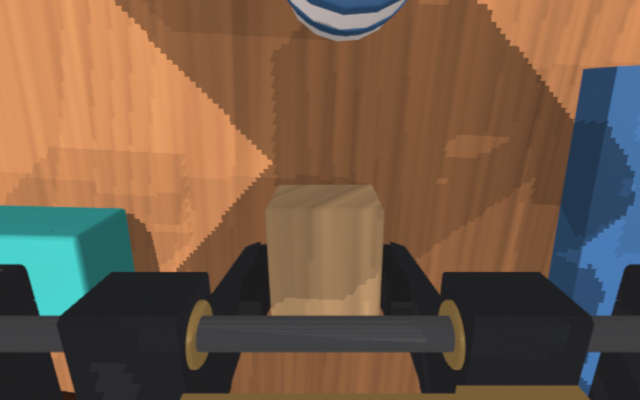

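```bash
python3 - <<'E'
from seg import *
c=L("gripP");s=r.read_state();print((onz(c,[(325,209)],35)-s["position"])@s["eef_rot"])
E
python3 -m inch '[[0,0,-50,0,0,0,1],[0,0,-100,0,0,0,1],[0,0,-130,0,0,0,1],[0,0,-130,0,0,0,1],[0,0,-130,0,0,0,1]]'
python3 -c "
from h import *
go((543,121,150),13.7)"
```

```text
[[34.38372036 -1.10733259 -4.5949556 ]]
time: 13.4
position: [482.2, -246.1, 160.5]
eef_rot: [[-0.053, 0.999, 0.001], [0.999, 0.053, -0.001], [-0.001, 0.001, -1.0]]
ft_force: [-0.4, -0.1, -0.4]
opening: 43.7
shift [363.4  80.2  10.3] rz(rad) -0.1860843063444989 q6 -42.64550859587172 tilt [ 9.e-04 -7.e-04 -1.e+00] t 13.4
```

The block sits 4.4 mm ahead along tool x, so the TCP goal is (544, 116.7, ~37).

```bash
python3 -m inch '[[359,81,20,0,0,-0.186,1],[359,81,20,0,0,-0.186,1],[359,81,20,0,0,-0.186,1],[359,81,20,0,0,-0.186,1],[359,81,20,0,0,-0.186,1],[359,81,20,0,0,-0.186,1],[359,81,20,0,0,-0.186,1],[359,81,20,0,0,-0.186,1]]'
python3 -m inch '[[0,0,0,0,0,0,1]]'
python3 -c "
from h import *
go((544,116.7,37),13.7)"
```

```text
time: 14.2
position: [542.1, 120.8, 137.4]
eef_rot: [[-0.24, 0.971, -0.005], [0.971, 0.24, 0.001], [0.002, -0.004, -1.0]]
ft_force: [-0.1, -0.5, -0.1]
opening: 44.0
time: 14.3
position: [542.2, 119.5, 137.5]
eef_rot: [[-0.241, 0.971, -0.005], [0.971, 0.241, 0.0], [0.002, -0.004, -1.0]]
ft_force: [0.2, 0.2, -0.3]
opening: 44.0
shift [ -3.3   1.5 100.5] rz(rad) 0.004027770588185106 q6 -13.778039187589611 tilt [-4.5e-03  4.0e-04 -1.0e+00] t 14.3
```

```bash
python3 -m inch '[[-3,1,45,0,0,0,1],[-3,1,80,0,0,0,1],[-3,1,90,0,0,0,1],[-3,1,90,0,0,0,1],[-3,1,90,0,0,0,1]]'
python3 -c "
from h import *
cam('wrist','preP')
go((544,116.7,37),13.7)"
```

```text
time: 14.8
position: [546.2, 113.4, 51.0]
eef_rot: [[-0.236, 0.972, 0.001], [0.972, 0.236, -0.0], [-0.0, 0.001, -1.0]]
ft_force: [-0.1, -0.8, -0.2]
opening: 44.0
shift [ 3.7 -2.1 14.7] rz(rad) -0.0007042622964695461 q6 -14.09663981140623 tilt [ 2.3e-03 -1.0e-04 -1.0e+00] t 14.85
```

View pics/preP.png

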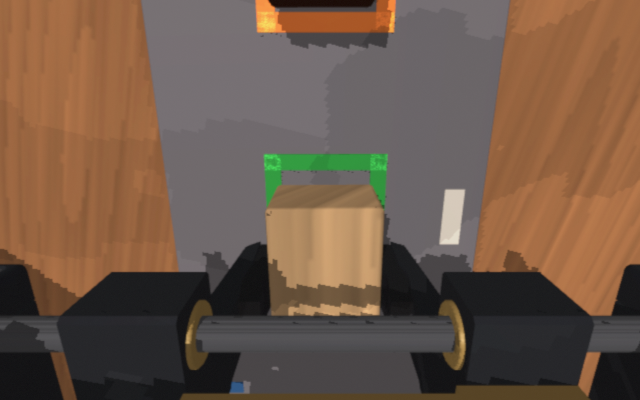

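Aligned with the green frame (far edge at row 155). I'll apply the small correction and set it down.

```bash
python3 -m inch '[[4,-2,6,0,0,0,1],[4,-2,12,0,0,0,1],[4,-2,13,0,0,0,1],[4,-2,13,0,0,0,1]]'
python3 -c "
from h import *
go((544,116.7,37),13.7)"
```

```text
time: 15.25
position: [542.6, 117.6, 37.2]
eef_rot: [[-0.237, 0.972, -0.0], [0.972, 0.237, -0.0], [0.0, -0.0, -1.0]]
ft_force: [-0.7, 0.2, -0.1]
opening: 43.7
shift [-1.2  1.2  0.2] rz(rad) 0.0001486697814168528 q6 -13.72804525731975 tilt [-3.e-04 -0.e+00 -1.e+00] t 15.25
```

```bash
python3 -m inch '[[-1,1,0.7,0,0,0,1],[-1,1,0.7,0,0,0,1],[-1,1,0.7,0,0,0,0.25],[-1,1,0.7,0,0,0,0.25],[-1,1,0.7,0,0,0,0],[-1,1,0.7,0,0,0,0],[-1,1,-40,0,0,0,0],[-1,1,-80,0,0,0,0]]'
python3 -m inch '[[-40,-10,-50,0,0,0,0],[-80,-15,-100,0,0,0,0],[-80,-15,-100,0,0,0,0],[-80,-15,-100,0,0,0,0],[-80,-15,-100,0,0,0,0]]'
python3 -c "
from h import *
cam('wrist','postP')
go((621,-252.5,110),5.3)"
```

```text
time: 16.05
position: [542.6, 116.7, 116.8]
eef_rot: [[-0.237, 0.972, -0.004], [0.972, 0.237, 0.0], [0.001, -0.004, -1.0]]
ft_force: [0.6, -0.5, 0.7]
opening: 87.7
time: 16.55
position: [548.2, 35.4, 217.2]
eef_rot: [[-0.236, 0.972, 0.0], [0.972, 0.236, 0.0], [0.0, 0.001, -1.0]]
ft_force: [0.2, -0.1, -0.2]
opening: 88.0
shift [-297.8    3.3  105.8] rz(rad) 0.1462997435179388 q6 -22.33683256690639 tilt [-1.7e-03  6.0e-04 -1.0e+00] t 16.6
```

View pics/postP.png

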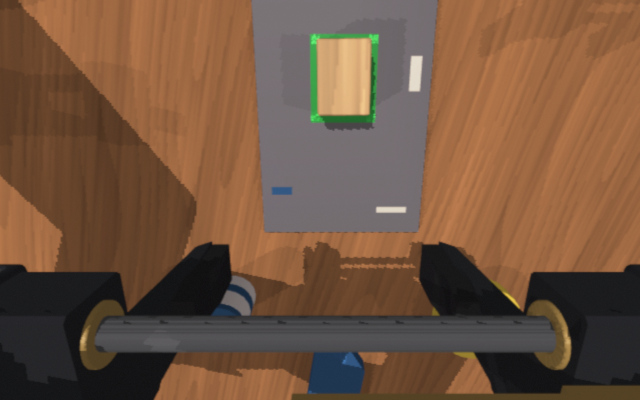

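The pale block sits squarely in the green frame at (344,78). Now to the board.

```bash
python3 -m inch '[[-298,3,90,0,0,0.146,0],[-298,3,90,0,0,0.146,0],[-298,3,90,0,0,0.146,0],[-298,3,90,0,0,0.146,0],[-298,3,90,0,0,0.146,0],[-298,3,90,0,0,0.146,0],[-298,3,90,0,0,0.146,0],[-298,3,90,0,0,0.146,0]]'
python3 -m inch '[[0,0,0,0,0,0,0],[0,0,0,0,0,0,0]]'
python3 -c "
from h import *
cam('wrist','preB');cam('top','topB')
go((621,-252.5,24.5),5.3)"
```

```text
time: 17.4
position: [620.6, -253.3, 123.9]
eef_rot: [[-0.091, 0.996, -0.004], [0.996, 0.091, 0.003], [0.003, -0.004, -1.0]]
ft_force: [-1.2, 0.3, -0.9]
opening: 88.0
time: 17.6
position: [621.8, -251.0, 127.3]
eef_rot: [[-0.095, 0.995, -0.0], [0.995, 0.095, 0.001], [0.001, -0.0, -1.0]]
ft_force: [0.0, 0.4, 1.3]
opening: 88.3
shift [ -0.9  -1.3 103.5] rz(rad) 0.002670431856195504 q6 -37.582677293430315 tilt [ 6.e-04 -1.e-04 -1.e+00] t 17.7
```

View pics/preB.png

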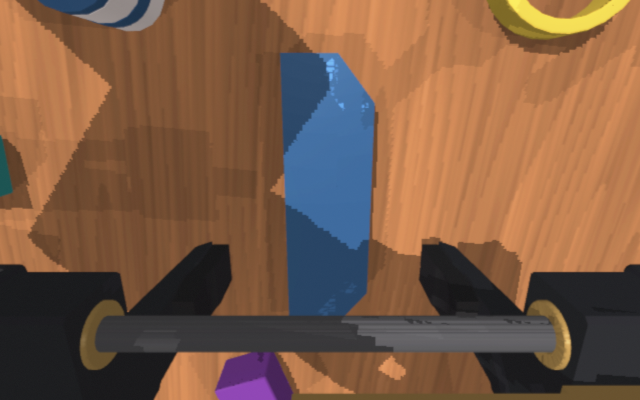

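```bash
python3 - <<'E'
from seg import *
c=L("preB");P=onz(c,[(281,53),(376,107),(367,292)],18);s=r.read_state();print((P-s["position"])@s["eef_rot"])
t=L("topB");im=t["img"]
for n,lo,hi,roi in(("pale",(12,60,120),(28,170,255),(235,185,285,225)),("dark",(0,40,0),(20,255,90),(200,195,240,230))):
    ct=big(mask(im,lo,hi,roi));H=onz(t,ct[:,0],41)[:,:2].astype(np.float32);print(n,cv2.minAreaRect(H))
E
python3 -m inch '[[-1,-1,45,0,0,0,0],[-1,-1,80,0,0,0,0],[-1,-1,93,0,0,0,0],[-1,-1,93,0,0,0,0],[-1,-1,93,0,0,0,0]]'
python3 -c "
from h import *
go((621,-252.5,24.5),5.3)"
```

```text
[[ 98.10037742 -29.02695428 109.95403189]
 [ 65.56304567  31.48253051 109.99361384]
 [-71.75074238  30.57399512 110.01947541]]
pale ((542.2915649414062, 120.7144775390625), (47.05976104736328, 60.30698776245117), 13.145057678222656)
dark ((510.1177062988281, 245.38597106933594), (41.78630828857422, 59.684810638427734), 14.088518142700195)
time: 18.2
position: [621.9, -254.5, 35.9]
eef_rot: [[-0.093, 0.996, 0.002], [0.996, 0.093, -0.001], [-0.001, 0.002, -1.0]]
ft_force: [-0.5, 0.2, -0.6]
opening: 88.0
shift [ 2.1 -0.7 11.4] rz(rad) 0.001058969191044096 q6 -37.718558358632315 tilt [ 0.0018 -0.0011 -1.    ] t 18.2
```

```bash
python3 -m inch '[[1.5,-0.5,6,0,0,0,0],[1.5,-0.5,11,0,0,0,0],[1.5,-0.5,11,0,0,0,0],[1.5,-0.5,11,0,0,0,0]]'
python3 -m inch '[[0,0,0,0,0,0,1],[0,0,0,0,0,0,1],[0,0,0,0,0,0,1],[0,0,0,0,0,0,1],[0,0,0,0,0,0,1]]' 30
python3 -c "
from h import *
go((621,-253,24.5),5.3)"
```

```text
time: 18.6
position: [620.3, -253.1, 23.5]
eef_rot: [[-0.093, 0.996, 0.0], [0.996, 0.093, -0.0], [-0.0, 0.0, -1.0]]
ft_force: [0.2, 0.4, -0.5]
opening: 88.2
time: 19.1
position: [620.4, -253.0, 23.4]
eef_rot: [[-0.093, 0.996, 0.0], [0.996, 0.093, -0.0], [-0.0, 0.0, -1.0]]
ft_force: [0.5, 0.9, 1.2]
opening: 59.9
shift [-0.   0.6 -1.1] rz(rad) 0.0005142848843037799 q6 -37.64628688997496 tilt [ 4.e-04 -2.e-04 -1.e+00] t 19.1
```

```bash
python3 -m inch '[[0,0,-50,0,0,0,1],[0,0,-100,0,0,0,1],[0,0,-130,0,0,0,1],[0,0,-130,0,0,0,1],[0,0,-130,0,0,0,1]]'
python3 -c "
from h import *
cam('wrist','gripB')
go((527,184,150),13.7)"
```

```text
time: 19.6
position: [620.3, -253.0, 153.6]
eef_rot: [[-0.093, 0.996, 0.001], [0.996, 0.093, -0.001], [-0.001, 0.001, -1.0]]
ft_force: [-0.2, 0.5, -1.3]
opening: 60.2
shift [443.2 -51.5   2.6] rz(rad) -0.1461049569393582 q6 -37.647208815459635 tilt [-0.0018  0.0011 -1.    ] t 19.65
```

View pics/gripB.png

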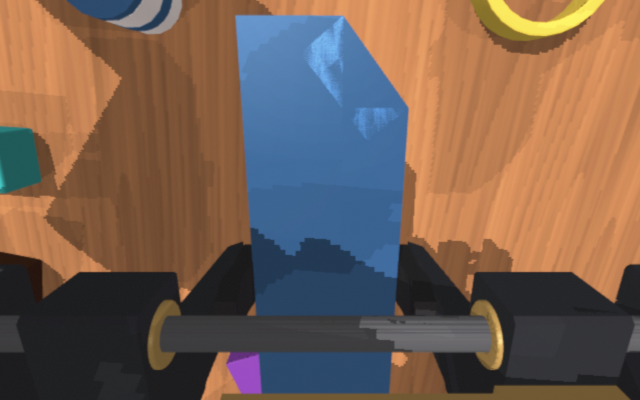

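```bash
python3 - <<'E'
from seg import *
c=L("gripB");s=r.read_state();z=s["position"][2]-23.4+18
P=onz(c,[(235,16),(408,107),(340,16)],z);print((P-s["position"])@s["eef_rot"])
E
python3 -m inch '[[443,-51,0,0,0,-0.146,1],[443,-51,0,0,0,-0.146,1],[443,-51,0,0,0,-0.146,1],[443,-51,0,0,0,-0.146,1],[443,-51,0,0,0,-0.146,1],[443,-51,0,0,0,-0.146,1],[443,-51,0,0,0,-0.146,1],[443,-51,0,0,0,-0.146,1]]'
python3 -c "
from h import *
go((527,184,150),13.7)"
```

```text
[[ 99.244349   -30.98380593   5.58169635]
 [ 69.25235056  30.00095943   5.43870615]
 [ 99.25204926   4.74308084   5.52074337]]
time: 20.45
position: [535.4, 140.2, 150.8]
eef_rot: [[-0.236, 0.972, -0.004], [0.972, 0.236, -0.0], [0.001, -0.004, -1.0]]
ft_force: [0.9, 0.5, -1.9]
opening: 60.2
shift [44.6  2.2  0.8] rz(rad) -0.0003698350575878459 q6 -11.297779129767742 tilt [-4.4e-03 -2.0e-04 -1.0e+00] t 20.45
```

```bash
python3 -m inch '[[45,2,20,0,0,0,1],[45,2,50,0,0,0,1],[45,2,70,0,0,0,1],[45,2,70,0,0,0,1],[45,2,70,0,0,0,1]]'
python3 -c "
from h import *
cam('wrist','preBB')
go((526.8,184.7,65),13.7)"
```

```text
time: 20.95
position: [527.9, 182.4, 81.8]
eef_rot: [[-0.237, 0.972, -0.004], [0.972, 0.237, -0.0], [0.0, -0.004, -1.0]]
ft_force: [-0.9, -0.1, -0.4]
opening: 59.6
shift [ 2.8 -1.5 18. ] rz(rad) -0.0006043128268361425 q6 -6.800997983480251 tilt [-1.1e-03 -1.0e-04 -1.0e+00] t 21.0
```

View pics/preBB.png

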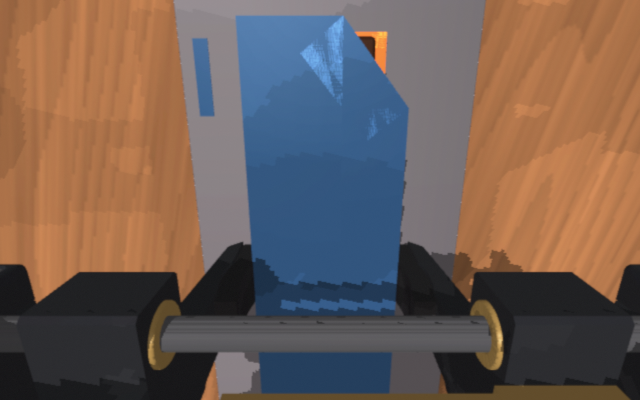

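The board is in line above both blocks, with the orange corner just showing at (375,45). Lowering.

```bash
python3 -m inch '[[2.5,-1,8,0,0,0,1],[2.5,-1,14,0,0,0,1],[2.5,-1,15,0,0,0,1],[2.5,-1,15,0,0,0,1]]'
python3 -c "
from h import *
go((526.8,184.7,64.5),13.7)"
```

```text
time: 21.4
position: [527.4, 184.7, 68.1]
eef_rot: [[-0.237, 0.972, -0.0], [0.972, 0.237, -0.0], [0.0, -0.0, -1.0]]
ft_force: [-0.4, 0.1, -1.5]
opening: 60.2
shift [ 0.2 -0.6  3.6] rz(rad) -0.00034599445934695947 q6 -6.552336489711611 tilt [-4.e-04 -0.e+00 -1.e+00] t 21.4
```

```bash
python3 -m inch '[[0,0,2,0,0,0,1],[0,0,3.4,0,0,0,1],[0,0,3.4,0,0,0,1],[0,0,3.4,0,0,0,1]]'
```

```text
time: 21.8
position: [527.5, 184.8, 64.9]
eef_rot: [[-0.237, 0.972, 0.0], [0.972, 0.237, 0.0], [-0.0, 0.0, -1.0]]
ft_force: [0.0, 0.2, -1.6]
opening: 59.6
```

```bash
python3 -m inch '[[0,0,0.4,0,0,0,1],[0,0,0.4,0,0,0,1],[0,0,0.4,0,0,0,0.2],[0,0,0.4,0,0,0,0.2],[0,0,0.4,0,0,0,0],[0,0,0.4,0,0,0,0],[0,0,0.4,0,0,0,0]]'
python3 -m inch '[[0,0,-30,0,0,0,0],[0,0,-80,0,0,0,0],[0,0,-100,0,0,0,0],[-50,0,-120,0,0,0,0],[-100,0,-140,0,0,0,0],[-130,0,-140,0,0,0,0],[-130,0,-140,0,0,0,0],[-130,0,-140,0,0,0,0]]'
python3 -c "
from h import *
cam('wrist','postB');cam('scene','sceneB');cam('top','topB2')
go((482,-127.5,130),0)"
```

```text
time: 22.5
position: [527.6, 184.8, 64.6]
eef_rot: [[-0.237, 0.972, 0.0], [0.972, 0.237, 0.0], [-0.0, 0.0, -1.0]]
ft_force: [0.5, 0.9, 0.5]
opening: 88.3
time: 23.3
position: [558.3, 57.9, 204.4]
eef_rot: [[-0.235, 0.972, -0.0], [0.972, 0.235, 0.0], [0.0, -0.0, -1.0]]
ft_force: [-0.6, 0.6, 0.1]
opening: 88.1
shift [-163.9 -117.9   73.9] rz(rad) 0.24025662102075945 q6 -19.798471702954732 tilt [-1.3e-03  5.0e-04 -1.0e+00] t 23.45
```

View pics/postB.png

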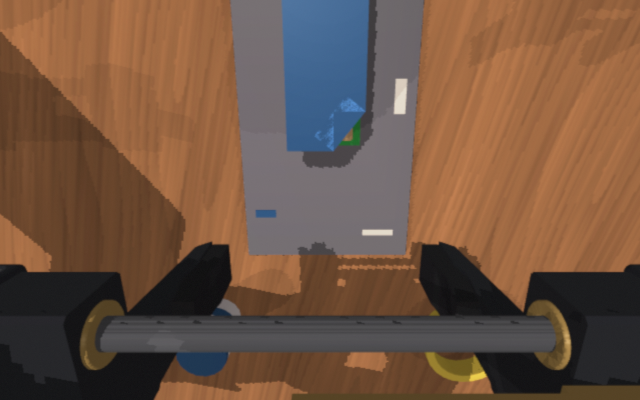

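View pics/sceneB.png

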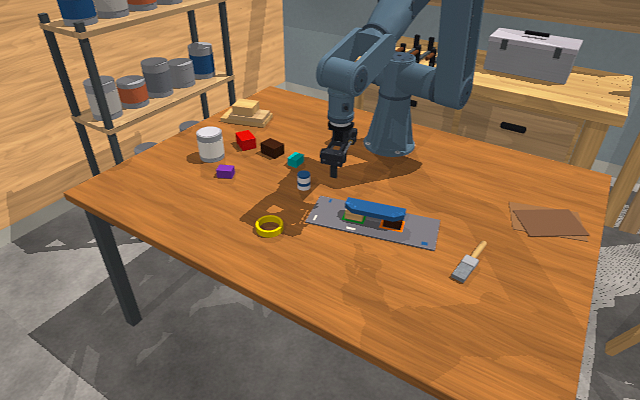

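The board lies flat across both blocks, its near end at (287..333,151) in the wrist view. I'll measure it, then fetch the pot with the same jaw yaw.

```bash
python3 - <<'E'
from seg import *
for v in("postB","topB2"):
    c=L(v)
    if v=="postB":
        P=onz(c,[(287,151),(333,151),(367,108)],59);print(P)
        u=np.array([-.237,.972]);w=np.array([.972,.237])
        print("centre est", P[0,:2]+30*w+100*u)
    else:
        ct=big(mask(c["img"],(98,100,40),(118,255,255),(195,165,290,235)));H=onz(c,ct[:,0],59)[:,:2].astype(np.float32);print(cv2.boundingRect(ct),cv2.minAreaRect(H))
        ct=big(mask(c["img"],(98,100,40),(118,255,255),(325,205,360,245)));print("pot",cv2.minEnclosingCircle(onz(c,ct[:,0],60)[:,:2].astype(np.float32)))
go((482,-127.5,130),13.7)
E
```

```text
[[521.03525258  80.02865096  59.        ]
 [555.81092509  88.4439795   59.        ]
 [572.76338798 125.91857147  59.        ]]
centre est [526.49525258 184.33865096]
(205, 199, 27, 24) ((515.216796875, 239.07162475585938), (57.81333923339844, 85.16590881347656), 14.085116386413574)
pot ((482.4752502441406, -126.31665802001953), 20.576080322265625)
shift [-163.9 -117.9   73.9] rz(rad) 0.001146513497536491 q6 -19.798471702954732 tilt [-1.3e-03  5.0e-04 -1.0e+00] t 23.45
```

```bash
python3 -m inch '[[-164,-118,50,0,0,0,0],[-164,-118,50,0,0,0,0],[-164,-118,50,0,0,0,0],[-164,-118,50,0,0,0,0],[-164,-118,50,0,0,0,0],[-164,-118,60,0,0,0,0],[-164,-118,60,0,0,0,0]]'
python3 -c "
from h import *
cam('wrist','prePot')
go((482,-127.3,40),13.7)"
```

```text
time: 24.15
position: [482.1, -127.0, 143.1]
eef_rot: [[-0.238, 0.971, -0.002], [0.971, 0.238, 0.002], [0.002, -0.001, -1.0]]
ft_force: [-0.4, -0.3, -0.4]
opening: 88.1
shift [ -0.4  -0.5 103.7] rz(rad) 0.0017036088754801306 q6 -42.220429490390494 tilt [-0.0012  0.0012 -1.    ] t 24.2
```

View pics/prePot.png

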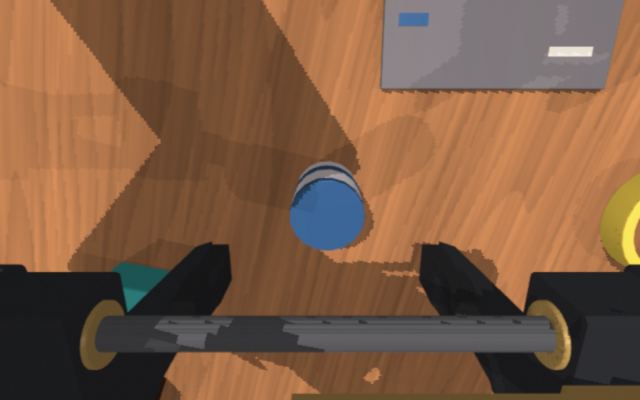

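```bash
python3 -c "
from seg import *
print(onz(L('prePot'),[(328,214)],60))"
python3 -m inch '[[0,0,40,0,0,0,0],[0,0,75,0,0,0,0],[0,0,88,0,0,0,0],[0,0,88,0,0,0,0],[0,0,88,0,0,0,0]]'
python3 -c "
from h import *
go((482,-127.3,40),13.7)"
```

```text
[[ 482.36912628 -126.0120522    60.        ]]
time: 24.7
position: [483.5, -128.4, 57.5]
eef_rot: [[-0.238, 0.971, 0.001], [0.971, 0.238, -0.0], [-0.001, 0.001, -1.0]]
ft_force: [-0.6, -0.6, 0.3]
opening: 88.4
shift [ 1.4 -1.2 17.5] rz(rad) 0.0012466376276924782 q6 -42.26722525220814 tilt [ 1.e-03 -5.e-04 -1.e+00] t 24.7
```

```bash
python3 -m inch '[[2,-1,10,0,0,0,0],[2,-1,17,0,0,0,0],[2,-1,17,0,0,0,0],[2,-1,17,0,0,0,1],[2,-1,17,0,0,0,1],[2,-1,17,0,0,0,1],[2,-1,17,0,0,0,1],[2,-1,17,0,0,0,1]]' 15
python3 -m inch '[[0,0,0,0,0,0,1],[0,0,0,0,0,0,1],[0,0,0,0,0,0,1]]'
python3 -m inch '[[0,0,-50,0,0,0,1],[0,0,-90,0,0,0,1],[0,0,-90,0,0,0,1],[0,0,-90,0,0,0,1]]'
python3 -c "
from h import *
cam('wrist','gripPot')
go((526.5+.237*154,184.3-.972*154,120),13.7)"
```

```text
time: 25.5
position: [481.2, -127.1, 39.7]
eef_rot: [[-0.237, 0.972, 0.0], [0.972, 0.237, -0.0], [-0.0, 0.0, -1.0]]
ft_force: [1.2, -0.3, -0.8]
opening: 50.2
time: 25.8
position: [481.2, -127.1, 39.6]
eef_rot: [[-0.237, 0.972, 0.0], [0.972, 0.237, -0.0], [-0.0, 0.0, -1.0]]
ft_force: [-0.1, 0.0, -0.2]
opening: 47.6
time: 26.2
position: [481.3, -127.2, 130.0]
eef_rot: [[-0.237, 0.972, 0.002], [0.972, 0.237, -0.001], [-0.001, 0.001, -1.0]]
ft_force: [-0.4, -0.9, -1.8]
opening: 47.8
shift [137.2 118.5   8.7] rz(rad) -0.00010619749875843925 q6 -42.184606918969315 tilt [-1.e-03  5.e-04 -1.e+00] t 26.25
```

View pics/gripPot.png

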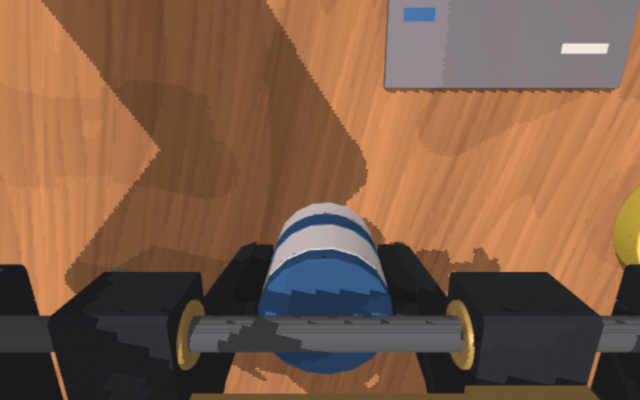

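```bash
python3 -m inch '[[137,118,10,0,0,0,1],[137,118,10,0,0,0,1],[137,118,10,0,0,0,1],[137,118,10,0,0,0,1],[137,118,20,0,0,0,1],[137,118,30,0,0,0,1],[137,118,30,0,0,0,1],[137,118,30,0,0,0,1]]'
python3 -c "
from h import *
cam('wrist','prePlace')
go((563,34.6,46),13.7)"
```

```text
time: 27.05
position: [562.0, 32.9, 98.3]
eef_rot: [[-0.235, 0.972, -0.003], [0.972, 0.235, 0.0], [0.001, -0.003, -1.0]]
ft_force: [0.8, 0.2, -0.2]
opening: 47.7
shift [ 1.7  0.8 53. ] rz(rad) -0.0019357837098098805 q6 -22.306896662634948 tilt [-0.0011  0.     -1.    ] t 27.1
```

View pics/prePlace.png

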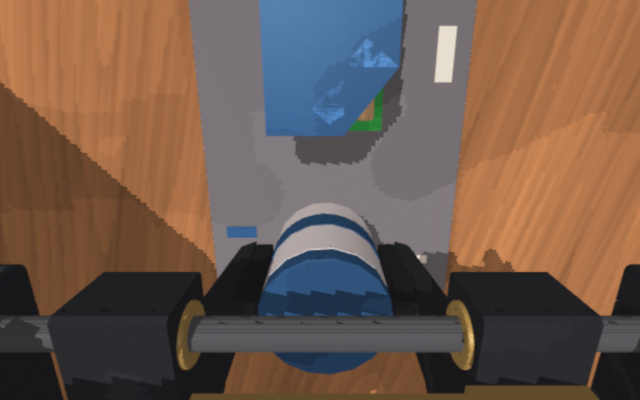

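The pot is in line with the board (board end edge at row 135, pot at col 325). Lowering.

```bash
python3 -m inch '[[1.5,1,25,0,0,0,1],[1.5,1,42,0,0,0,1],[1.5,1,47,0,0,0,1],[1.5,1,47,0,0,0,1],[1.5,1,47,0,0,0,1]]'
python3 -c "
from h import *
go((563,34.6,46),13.7)"
```

```text
time: 27.6
position: [564.5, 35.2, 53.5]
eef_rot: [[-0.236, 0.972, 0.001], [0.972, 0.236, -0.0], [-0.001, 0.001, -1.0]]
ft_force: [-0.5, -0.3, -1.0]
opening: 47.4
shift [-0.2 -1.6  7.5] rz(rad) -0.0006968352419193807 q6 -22.111523894374393 tilt [ 1.4e-03 -3.0e-04 -1.0e+00] t 27.6
```

```bash
python3 -m inch '[[0,-1,5,0,0,0,1],[0,-1,7.5,0,0,0,1],[0,-1,7.5,0,0,0,1],[0,-1,7.5,0,0,0,1]]'
python3 -c "
from h import *
go((563,34.6,45.6),13.7)"
```

```text
time: 28.0
position: [563.3, 35.3, 45.5]
eef_rot: [[-0.237, 0.972, 0.001], [0.972, 0.237, -0.0], [-0.0, 0.001, -1.0]]
ft_force: [-0.3, -0.4, 3.1]
opening: 47.7
shift [-0.6 -0.4 -0.1] rz(rad) -3.5505377434540944e-05 q6 -22.145607632529504 tilt [ 9.e-04 -3.e-04 -1.e+00] t 28.0
```

```bash
python3 -m inch '[[0,0,0,0,0,0,0.3],[0,0,0,0,0,0,0.3],[0,0,0,0,0,0,0.3],[0,0,0,0,0,0,0],[0,0,0,0,0,0,0],[0,0,0,0,0,0,0]]'
python3 -m inch '[[0,0,-30,0,0,0,0],[0,0,-80,0,0,0,0],[0,0,-130,0,0,0,0],[0,0,-170,0,0,0,0],[-50,0,-190,0,0,0,0],[-100,0,-190,0,0,0,0],[-100,0,-190,0,0,0,0],[-100,0,-190,0,0,0,0]]'
python3 -c "
from h import *
cam('wrist','end');cam('scene','endS');cam('top','endT')
a=cv2.imread('pics/endS.png')[130:260,180:470];b=cv2.imread('pics/endT.png')[120:290,100:540]
f=lambda x:cv2.resize(x,(640,int(x.shape[0]*640/x.shape[1])))
cv2.imwrite('pics/endST.png',np.vstack([f(a),f(b)]))"
```

```text
time: 28.6
position: [562.9, 35.5, 44.9]
eef_rot: [[-0.237, 0.972, -0.0], [0.972, 0.237, 0.0], [0.0, -0.0, -1.0]]
ft_force: [0.3, -0.8, -0.5]
opening: 83.7
time: 29.4
position: [586.4, -62.9, 234.7]
eef_rot: [[-0.234, 0.972, -0.0], [0.972, 0.234, 0.0], [0.0, -0.0, -1.0]]
ft_force: [0.2, 0.8, -0.9]
opening: 88.2
```

View pics/end.png

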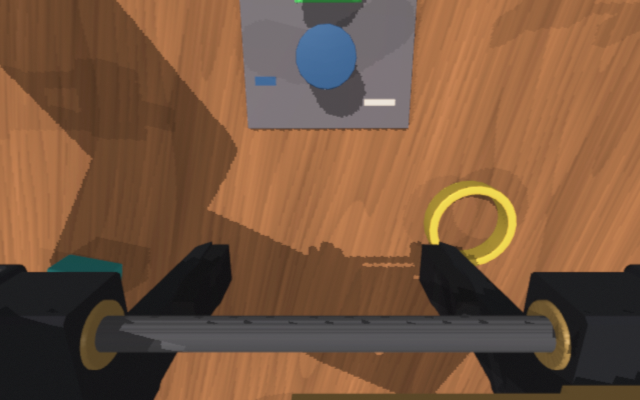

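View pics/endST.png

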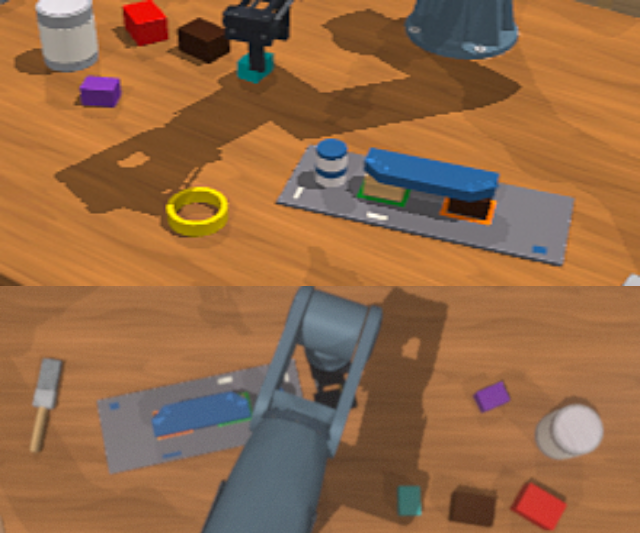

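The scene view shows the pot standing upright beyond the pale end and the board flat on both blocks. I'll take one clear overhead look for numbers.

```bash
python3 -m inch '[[0,0,-50,0,0,0,0],[0,0,-100,0,0,0,0],[50,0,-140,0,0,0,0],[90,0,-140,0,0,0,0],[90,0,-140,0,0,0,0],[90,0,-140,0,0,0,0],[90,0,-140,0,0,0,0]]'
python3 - <<'E'
from seg import *
c=cam("wrist","fin");m=mask(c["img"],(98,100,40),(118,255,255),(230,0,420,240))
cs=cv2.findContours(cv2.morphologyEx(m,cv2.MORPH_OPEN,np.ones((3,3))),cv2.RETR_EXTERNAL,cv2.CHAIN_APPROX_NONE)[0]
for k in cs:
    if cv2.contourArea(k)<300: continue
    b=cv2.boundingRect(k);H1=onz(c,k[:,0],59)[:,:2].astype(np.float32);H2=onz(c,k[:,0],66)[:,:2].astype(np.float32)
    print(b,cv2.minAreaRect(H1),cv2.minEnclosingCircle(H2))
E
```

```text
time: 30.25
position: [564.9, 26.0, 373.9]
eef_rot: [[-0.238, 0.971, -0.002], [0.971, 0.238, -0.0], [0.0, -0.002, -1.0]]
ft_force: [0.3, 0.5, -0.6]
opening: 88.1
(308, 127, 38, 38) ((562.722412109375, 33.6026611328125), (46.721675872802734, 46.6657600402832), 13.788802146911621) ((561.8369750976562, 34.48348617553711), 23.770586013793945)
(301, 0, 53, 101) ((536.985107421875, 140.17201232910156), (59.74205017089844, 108.12713623046875), 13.670327186584473) ((536.9451293945312, 140.15719604492188), 59.84451675415039)
```

View pics/fin.png

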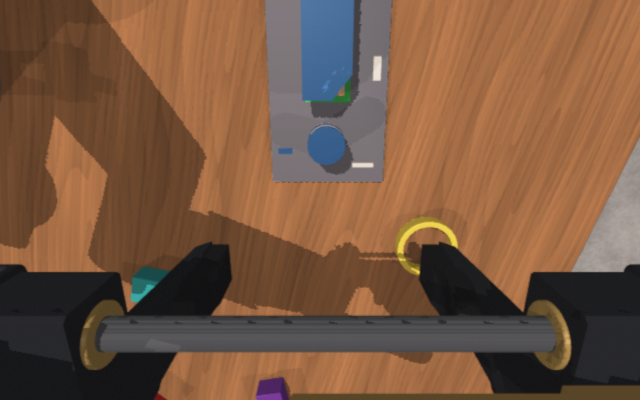

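The pot is at (562,34.5), 154.6 mm from the board centre (526,185). It is on the board's centre line to about 1 mm, which leaves a gap of about 30 mm. Handing in.

```bash
python3 -m inch '[[0,0,0,0,0,0,0],[0,0,0,0,0,0,0],[0,0,0,0,0,0,0]]' >/dev/null; python3 -c "
from rig import r
print(r.hand_in())"
```

```text
the job is handed in; nothing more can be done
None
```

The job is done and handed in at about 31 s of the 128 s allowed. The walnut block stands on orange, the pine block on green, the blue board flat across both, and the pot beyond the pale end. Hand-in reported no verdict.

- **Blocks:** both looked squarely framed by their tape outlines in the wrist pictures taken after each was set down. The top camera put them 1–3 mm from the outline centres, within its resolution of about 3 mm per pixel.
- **Board:** its centre measured about (526, 185), against about (527, 184) for the midpoint of the blocks. It lies along the block line at 13.7°, and the scene view showed it flat on both blocks.
- **Pot:** it stands upright on the painting board, 154.6 mm from the board's centre. That leaves a gap of about 30 mm to the board's end, and it is on the centre line to about 1 mm.
- **Bystanders:** the tin, tape roll and brush looked undisturbed in the last pictures, and the arm stayed clear of them. I did not measure their positions again.
- **Checks that disagreed:**
  - Heights from two wrist views were 3–7 mm off nominal: board top about 12 mm against 18, orange outline 13 against 6, and block tops about 31–32 on average against 35. Single block corners were off by more.
  - I used the nominal heights because the measured sizes matched them.
  - The last top-camera picture was partly blocked by the arm. An earlier top view of the board was blocked too, so I did not use it.

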